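Stage the bead carrier and hold the annealer's bead door at its mark

ROBOT

A 7-joint arm with a two-finger parallel gripper is mounted at the origin on the work surface. World frame = base frame: x ahead of the robot, y to its left, z up, the work surface at z = 0. Lengths are in m, angles in rad, forces in N, time in s.
With the tool pointing down it reaches from about 0.35 to 0.9 m from the base axis. Payload 7.2 kg.
Tool frame: the origin (TCP) lies at the centre of the arm's flange, where the gripper is bolted on; the fingertips stand 182 mm ahead of it and the grasp point (between the pads) lies 163 mm ahead of it; z points along the fingers, y is the line along which they close (so a half turn about z gives the same grasp; the last joint's range is limited). The gripper opens to 88 mm and grips with 3 to 60 N. Pads are 20 mm wide; open, the fingers measure 115 mm over their backs; the gripper's body (75 mm by 178 mm) begins 61 mm behind the grasp point.
Start: joints at [-1.274, 0.411, -0.013, 1.596, 0.006, 1.134, -0.082], TCP at [0.223, 0.584, 0.405] pointing down, gripper open.
Joint ranges: [-2.95, 2.95], [-0.29, 1.99], [-1.47, 1.44], [0.14, 2.54], [-1.03, 4.17], [0.13, 1.85], [-2.86, 2.86]. Speed limits (rad/s): [2.39, 2.39, 3.01, 3.01, 3.14, 3.14, 3.14].

INTERFACE

Orientations are given as a unit quaternion [w, x, y, z].
In Python, from bench import arm gives the robot as it stands.
- The arm moves only by the tool apply_moves, never from a script. Its argument "series" is a list of rows, each an object of numbers: "x", "y", "z": the shift along the tool's x, y, z in mm; "twist": the turn about the tool's z in rad; "grip": the opening, from 0 (shut) to 1 (fully open). In form: [{"x": .., "y": .., "z": .., "twist": .., "grip": ..}, ...]. A call has 1 to 8 rows; each row is the pose to reach, as a shift and turn from the pose commanded when the call began, along the tool's axes at that moment; what a row does not reach only later rows make up. A row lasts 1/8 s, in which the tool goes at most 62.5 mm and 10.7 degrees, less where a joint would pass 70% of its speed; a pose out of reach is approached as far as the arm can. A call with a gripper value outside its range is refused whole. The fingers move at their own pace and stop on an object; the grip force is fixed at half the most. Time passes only in rows, so rows that repeat a pose let the fingers close. It gives the time, the measured TCP pose, the force, the opening and the grip force at its end, in the units of the state.
- arm.read_state(): the state, without advancing time (a new reading comes with each control period).
- arm.get_image(name): name is "scene" or "top" or "wrist"; returns a dict with "pixels" (420x560x3 uint8, red, green, blue), "fx", "fy", "cx", "cy" (pixels), "k1" (the pictures are not rectified: a ray, as slopes to the right and down, at radius r is drawn at 1 + k1 r^2 times it, then the intrinsics apply), "position" and "rotation" of the camera in the world; the wrist camera has in their place "tool_from_camera" (4x4, takes a point from camera to tool coordinates, whose origin is the TCP and whose axes are the flange's). Camera axes: x right, y down, z forward; pixel columns grow to the right and rows downward; lengths in m; the calibration is good to about 2 mm. A picture is of the moment at which its call begins: read the wrist's pose just before it. There is no depth.
- arm.hand_in(): hands the job in; it is judged then, once.
Trained networks look in a picture, given as the dict that the camera call returned (one of the last four; its "shot" number tells which), for a name from the list of things; names that differ only in an ending like _2 or _b are one class to them, and where a whole thing is asked for, a point or a joint stands for the part that bears it (a point fixed in the world has none). Each returns a list of dicts, best first, with "confidence" (0 to 1); they miss things now and then, are a little off and sometimes report something else, mostly with a low value. They report only what shows in the picture. A call takes as long as a camera call. They do not tell look-alikes from the thing itself.
- arm.recognise(thing, picture): "at" ([x, y, z] in m, in world coordinates, good to about 4 mm: the middle of the surface that is visible of it).
The state is a dict: "time": time; "q": joint angles; "qvel": joint speeds; "joint_torque": joint torques, N m; "ee_pos": TCP position; "orientation": TCP orientation; "contact_force": force on the tool from outside, world axes, zero at the start; "wrist_torque": the same for the moment, N m; "gripper_width": finger opening in m; "finger_force": force on a finger pad.
Only numpy, scipy, OpenCV 4.12 (cv2) and the standard library are available. Lean on these libraries where they do the work, as an engineer would, in place of code of your own. Each camera call takes 0.05 s, during which the arm holds its last target. There are 200 camera calls.

TASK

Get the bead annealer ready for your partner to load: lift the bead carrier by its wooden grip, hook it over the bench rail on the free stretch at least 100 mm short of the stop collar, then slide it along the rail, without lifting it off again, until its hook is up against the collar, and leave it hanging there. Then raise the kiln's bead door by its knob until the door's pointer lines up with the index clip on the dial, and finish while still holding the door there (it falls shut if let go). Do not shift the collar, the index clip or anything else on the bench.

Things in the scene. Friction and masses are not known exactly. Their poses are not given: they have to be found in the camera images.
- grip (a point): Centre of the wooden grip of the loose bead carrier (320 g, standing upright on the bench): a straight bar 16 mm wide (carrier x), 94 mm long (carrier y), 20 mm tall, 160 mm above the carrier's underside. Below it hang two hooks and an aluminium tray 60 mm (x) by 110 mm (y) with pins of glass beads up to 50 mm above the underside. Axes: x towards the hooks' open mouth, y along the grip, z up.
- seat (a point): Point midway between the carrier's two hooks where the rail's axis lies when the carrier hangs on the rail, straight below the grip: 104 mm above the carrier's underside, 56 mm below the grip's centre. The hooks, 6 mm steel rod, stand at y = -42 and +42 mm: upright at x = -15 mm, then a half circle of 12 mm inner radius over the top, then a lip at x = +15 mm. Same axes as the grip.
- mouth (a point): Middle of the open side of the carrier's hooks (+x side), 70 mm above its underside: the gap through which the rail enters, 39 mm high between the lip tips above and the beads below. The lip tips reach 23 mm below the inside of the crook, so the carrier must be raised about 30 to 40 mm above its hanging height while the rail passes in, and is then lowered.
- rail_mid (a point): Middle of the axis of the fixed level steel rail, a round bar 16 mm thick and 450 mm long, 200 mm above the bench, on posts 210 mm either side of the middle. Axes: y along the rail towards the kiln, x level across it, away from the robot, z up. The carrier's mouth must face this x. A graphite paddle hangs for good between collar and kiln-end post.
- collar (a point): Centre of the dark steel stop collar clamped round the rail, 32 mm in diameter and 12 mm wide along the rail, with a small thumb screw reaching 38 mm above the rail's axis; axes as the rail's. The carrier slides up to it from the -y side: when its nearer hook touches the collar, the carrier's seat point lies 51 mm from here along -y.
- door (a joint): Angle of the bead door, a steel flap 220 mm wide, 95 mm tall, hung from a level hinge along its upper edge on the kiln's front, which faces the kiln's -y (to the robot's right). 0 is shut (hanging straight down); it grows as the lower edge swings out and up; stop at 1.65 rad. It weighs about 0.4 kg and falls shut when let go.
- hinge (a point): Middle of the door's hinge line, 205 mm above the bench (20 mm below the kiln's top edge). Kiln axes: x along the hinge line, -y straight out of the front, z up. The kiln is a fixed grey box 260 mm wide (x), 280 mm deep (y), 225 mm tall (a thin plate and plug on top reach 245 mm).
- knob (a point): Centre of the door's wooden knob, a barrel 40 mm long (along the hinge line: pinch its flat ends with the fingers closing along the hinge line) and 26 mm in diameter, on a 9 mm stem from the door's middle. With the door shut it lies 62 mm in front of and 50 mm below the hinge line; it turns with the door about the hinge and is free on all other sides.
- pointer (a point): Tip of the dark steel pointer on the end of the hinge pin, beside the kiln's +x side. It is 100 mm from the hinge line; it points level to the rear (+y) when the door is shut and dips as the door rises, by the same angle.
- index (a joint): Angle at which the index clip is set, in the same measure as the door's angle: pointer and clip are in line when the two values are equal.
- mark (a point): Tip of the small steel index clip clamped on the curved aluminium dial on the kiln's +x side, 100 mm from the hinge line: where the pointer's tip must come.
- pinblock: Bystander: a low aluminium block 60 x 90 mm with pins of beads, 52 mm tall, with no hooks or grip. Origin at the centre of its underside.
- jar1: Bystander: amber glass jar 48 mm across, 60 mm tall. Origin at the centre of its underside.
- jar2: Bystander: green glass jar 48 mm across, 60 mm tall. Origin at the centre of its underside.
- paddle: Bystander: graphite paddle lying on the bench, 185 mm long, 18 mm thick, handle to its -x.
- tweezers: Bystander: brass tweezers lying on the bench, 150 mm long, 8 mm thick.
There are look-alikes about, which are no part of the job. What is shaped like the part that bears grip but red is not meant.

How it is judged:
On the way, in this order (a step that is already met when the one before it is completed fails the run):
1. the carrier is hooked on the rail, clear of the stop collar (z of seat in the frame of rail_mid between -0.006 and 0.008 m and x of seat in the frame of rail_mid between -0.012 and 0.012 m and y of seat in the frame of collar below -0.11 m), for 0.2 s.
2. the hanging carrier is up against the stop collar (z of seat in the frame of rail_mid between -0.006 and 0.008 m and y of seat in the frame of collar between -0.059 and -0.045 m), for 0.2 s.
3. the door is held with its pointer at the index clip (distance between pointer and mark below 0.009 m and contact force between the fingers and door above 0.5 N), for 0.2 s.
At the end, for the whole second after the job is handed in: The carrier, let go and at rest, hangs on the rail by its hooks with the nearer hook within about 10 mm of the stop collar, and the bead door is held still by the fingers with the pointer's tip within 9 mm (about 5 degrees) of the index clip's tip (all of step 3 and z of seat in the frame of rail_mid between -0.006 and 0.008 m and x of seat in the frame of rail_mid between -0.012 and 0.012 m and y of seat in the frame of collar between -0.061 and -0.045 m and contact force between carrier and rail above 1 N and contact force between each of the arm, the fingers and carrier below 0.1 N and angle between grip's own z axis and vertical below 0.2 rad and linear speed of carrier below 0.08 m/s and velocity of joint door between -0.1 and 0.1 rad/s); the arm keeps its last pose, push and grip.
It fails at once if the carrier is lifted off, or lowered on, within 50 mm of its place at the collar (z of seat in the frame of rail_mid between 0.012 and 0.07 m and x of seat in the frame of rail_mid between -0.02 and 0.02 m and y of seat in the frame of collar between -0.1 and 0.1 m).
It fails at once if the stop collar or the index clip is shifted (distance of collar from where it was at the start of the episode above 0.006 m or distance of mark from where it was at the start of the episode above 0.004 m).
It fails at once if a bystander is shifted by more than 30 mm (distance of any of pinblock, jar1, jar2, paddle, tweezers from where it was at the start of the episode above 0.03 m).
It also fails if it takes over 58 s, if anything falls off the work surface, if the arm or the gripper's body presses on something with over 40 N, if the wrist force passes 120 N, or if a joint passes its speed limit or range.

## Working session

There is one attempt and no reset: what is moved stays moved. The work goes in short steps, Python scripts to look and compute and a tool call to move; the robot and the scene stay as the last step left them, time stands still between calls to the robot, and variables do not carry over. Pictures are saved under pics/ and viewed, at most 10 in all, crops included, and the job is handed in when it is done.

Besides the shell and the picture viewer there is one more tool, called by a JSON object that holds its "name" and its "arguments". apply_moves: Moves the arm, as the interface text tells. Its arguments: {"type":"object","properties":{"series":{"type":"array"}},"required":["series"]}

```bash
ls; mkdir -p pics; cat > h.py <<'E'
import numpy as np, cv2
from bench import arm
from scipy.spatial.transform import Rotation as R
def cam(name):
    s=arm.read_state(); d=arm.get_image(name)
    if name=='wrist':
        T=np.eye(4); w,x,y,z=s['orientation']; T[:3,:3]=R.from_quat([x,y,z,w]).as_matrix(); T[:3,3]=s['ee_pos']
        M=T@np.array(d['tool_from_camera']); d['P']=M[:3,3]; d['Rm']=M[:3,:3]
    else:
        d['P']=np.array(d['position']); r=np.array(d['rotation']); d['Rm']=r if r.shape==(3,3) else R.from_quat([r[1],r[2],r[3],r[0]]).as_matrix()
    return d
def save(d,n): cv2.imwrite('pics/'+n,cv2.cvtColor(d['pixels'],cv2.COLOR_RGB2BGR))
def K(d): return np.array([[d['fx'],0,d['cx']],[0,d['fy'],d['cy']],[0,0,1.]]),np.array([d['k1'],0,0,0.])
def proj(d,p):
    c=d['Rm'].T@(np.array(p)-d['P']); u=c[:2]/c[2]; u=u*(1+d['k1']*(u@u)); return np.array([d['fx']*u[0]+d['cx'],d['fy']*u[1]+d['cy']])
def ray(d,px):
    k,D=K(d); u=cv2.undistortPoints(np.array([[px]],float),k,D)[0,0]; v=d['Rm']@np.array([u[0],u[1],1]); return d['P'],v/np.linalg.norm(v)
def atz(d,px,z):
    p,v=ray(d,px); return p+v*(z-p[2])/v[2]
def tri(*obs):
    A=np.zeros((3,3));b=np.zeros(3)
    for d,px in obs:
        p,v=ray(d,px);m=np.eye(3)-np.outer(v,v);A+=m;b+=m@p
    return np.linalg.solve(A,b)
E
python3 - <<'E'
from h import *
np.set_printoptions(precision=3,suppress=True)
names="grip seat mouth rail_mid collar door hinge knob pointer mark pinblock jar1 jar2 paddle tweezers".split()
for c in ['scene','top','wrist']:
    d=cam(c); save(d,c+'0.png'); print(c,d['P'],d['Rm'].tolist() if c!='wrist' else '')
    for n in names:
        r=arm.recognise(n,d)
        print(n,[(np.array(q['at']).round(3).tolist(),round(q['confidence'],2),proj(d,q['at']).round().tolist()) for q in r[:3]])
print(arm.read_state())
E
```

```text
pics
scene [1.188 0.255 1.232] [[-0.41018526310194714, 0.7505641369499141, -0.5180748268914609], [0.911960224836452, 0.343012195540919, -0.22510260333111745], [0.008752042632122481, -0.5647974061863502, -0.8251831867621496]]
grip [([0.257, -0.352, 0.036], 0.94, [229.0, 148.0]), ([0.442, -0.098, 0.034], 0.82, [270.0, 209.0]), ([0.434, 0.072, 0.014], 0.2, [317.0, 229.0])]
seat [([0.261, -0.352, 0.041], 0.98, [228.0, 148.0]), ([0.436, 0.072, 0.015], 0.67, [317.0, 229.0])]
mouth [([0.44, -0.093, 0.036], 0.82, [271.0, 209.0]), ([0.262, -0.349, 0.038], 0.61, [229.0, 149.0])]
rail_mid [([0.582, -0.088, 0.164], 0.77, [252.0, 221.0])]
collar [([0.443, -0.094, 0.034], 0.45, [271.0, 210.0]), ([0.592, -0.09, 0.209], 0.42, [250.0, 215.0])]
door [([0.515, 0.246, 0.206], 0.59, [371.0, 236.0])]
hinge [([0.564, 0.392, 0.223], 0.9, [420.0, 267.0])]
knob [([0.518, 0.248, 0.208], 0.59, [372.0, 237.0])]
pointer [([0.515, 0.249, 0.204], 0.63, [372.0, 237.0])]
mark []
pinblock [([0.435, 0.072, 0.01], 0.81, [317.0, 230.0]), ([0.583, -0.084, 0.165], 0.22, [254.0, 222.0])]
jar1 [([0.735, -0.048, 0.057], 0.72,
[... 1669 characters left out ...]
rail_mid []
collar [([0.381, 0.468, 0.109], 0.56, [225.0, 378.0])]
door []
hinge [([0.383, 0.465, 0.112], 0.83, [224.0, 382.0])]
knob []
pointer []
mark []
pinblock []
jar1 []
jar2 []
paddle []
tweezers []
{'time': 2.4, 'q': array([-1.274,  0.411, -0.013,  1.596,  0.006,  1.134, -0.082]), 'qvel': array([ 0.002,  0.001,  0.001,  0.002, -0.001, -0.001,  0.002]), 'joint_torque': array([  0.   , -58.772,   0.641, -29.138,  -0.054,   0.01 ,   0.   ]), 'ee_pos': array([0.223, 0.584, 0.405]), 'orientation': array([0.   , 0.181, 0.983, 0.   ]), 'contact_force': array([-0.503, -0.268, -0.995]), 'wrist_torque': array([-0.003,  0.028, -0.002]), 'finger_force': 0.0, 'gripper_width': 0.08773163341949355}
```

View pics/scene0.png

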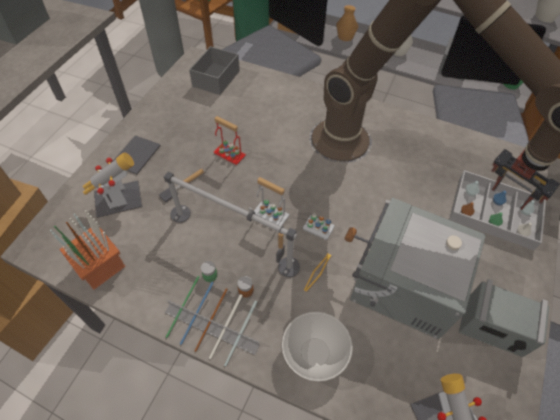

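View pics/top0.png

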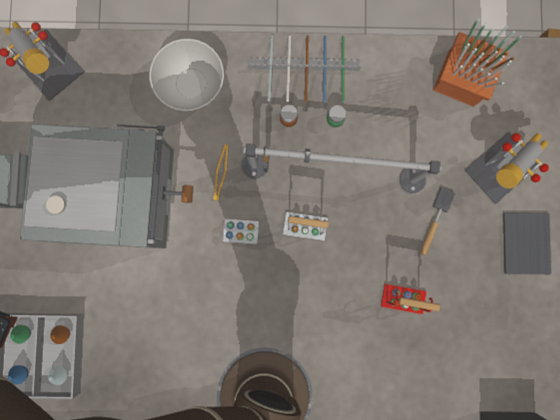

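```bash
python3 - <<'E'
import cv2,numpy as np
a=cv2.imread('pics/scene0.png')[140:305,160:400]; b=cv2.imread('pics/top0.png')[120:245,140:450]
a=cv2.resize(a,None,fx=2.5,fy=2.5,interpolation=3)[:, :]; a=a[:,:]
b=cv2.resize(b,None,fx=2.5,fy=2.5,interpolation=3)
# a 600x412 ; b 775x312 -> trim a to rows, separate images stacked
c=np.zeros((600,775,3),np.uint8); a=a[30:318]; c[:288,:600]=a; c[288:600]=b[:312]
cv2.imwrite('pics/m.png',c)
E
```

```text
(no output)
```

View pics/m.png

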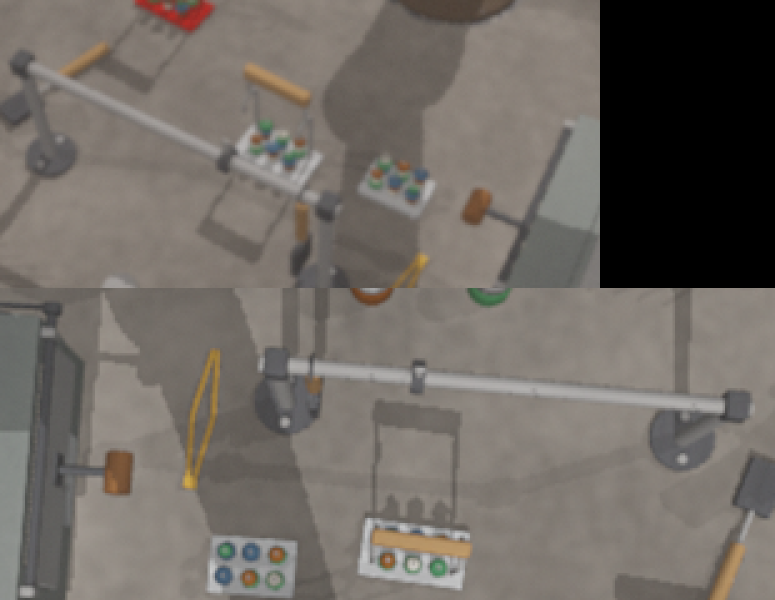

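```bash
python3 - <<'E'
from h import *
np.set_printoptions(precision=4,suppress=True)
s=cam('scene');t=cam('top')
S=lambda x,y:(s,(160+x/2.5,140+(y+30)/2.5)); T=lambda x,y:(t,(140+x/2.5,120+(y-288)/2.5))
for n,a,b in [('gripR',(308,99),(373,537)),('gripL',(247,70),(470,550)),('postK',(328,205),(276,362)),('postF',(22,64),(736,404)),('collar',(227,157),(418,376)),('knob',(477,206),(118,472))]:
    print(n,tri(S(*a),T(*b)))
    p=tri(S(*a),T(*b)); print('  err',proj(s,p)-S(*a)[1],proj(t,p)-T(*b)[1])
E
```

```text
gripR [ 0.441  -0.0541  0.1567]
  err [-0.6028 -0.0574] [-0.7605  0.2568]
gripL [ 0.43   -0.1441  0.1548]
  err [-0.8723 -0.1111] [-1.1229  0.3947]
postK [0.5964 0.0376 0.1996]
  err [-0.7775 -0.0667] [-0.9049  0.2936]
postF [ 0.5648 -0.3834  0.1967]
  err [-0.7187 -0.1606] [-0.9283  0.3867]
collar [ 0.5855 -0.0924  0.2002]
  err [-0.6338 -0.0793] [-0.7536  0.2764]
knob [0.4987 0.1867 0.1525]
  err [-0.7548 -0.024 ] [-0.9097  0.247 ]
```

{"name": "apply_moves", "arguments": {"series": [{"x": 0,"y": 0,"z": -60,"twist": 0,"grip": 1},{"x": -30,"y": -35,"z": -75,"twist": 0.12,"grip": 1},{"x": -66,"y": -82,"z": -75,"twist": 0.27,"grip": 1},{"x": -102,"y": -129,"z": -75,"twist": 0.42,"grip": 1},{"x": -138,"y": -176,"z": -75,"twist": 0.57,"grip": 1},{"x": -175,"y": -223,"z": -75,"twist": 0.72,"grip": 1},{"x": -212,"y": -270,"z": -75,"twist": 0.87,"grip": 1},{"x": -249,"y": -317,"z": -75,"twist": 1.02,"grip": 1}]}}

```text
time: 3.5
ee_pos: [0.3428, 0.1968, 0.4799]
orientation: [-0.0, 0.64, 0.768, 0.001]
contact_force: [1.6, -0.4, 0.8]
gripper_width: 0.0878
finger_force: 0.0
```

```bash
cat >> h.py <<'E'
def to(p,yang=None):
    "shift in tool axes (mm) and twist to reach TCP p with tool y at world angle yang (deg)"
    s=arm.read_state(); w,x,y,z=s['orientation']; M=R.from_quat([x,y,z,w]).as_matrix()
    a=np.degrees(np.arctan2(M[1,1],M[0,1])); tw=None if yang is None else np.radians((a-yang+180)%360-180)
    d=M.T@(np.array(p)-s['ee_pos'])*1000
    print('t',round(float(s['time']),2),'shift',d.round(1),'twist',tw,'yang',round(float(a),2),'tilt',M[:,2].round(3),'ee',s['ee_pos'].round(4)); return d,tw
E
python3 -c "
from h import *
to([.4355,-.099,.48],-6.95)"
```

```text
t 3.5 shift [-3.077e+02  3.790e+01 -3.000e-01] twist 0.302423058346878 yang 10.38 tilt [ 0.001  0.001 -1.   ] ee [0.3428 0.1968 0.4799]
```

{"name": "apply_moves", "arguments": {"series": [{"x": -45,"y": 5,"z": 0,"twist": 0.1,"grip": 1},{"x": -95,"y": 11,"z": 0,"twist": 0.2,"grip": 1},{"x": -145,"y": 18,"z": 0,"twist": 0.3,"grip": 1},{"x": -200,"y": 25,"z": 0,"twist": 0.302,"grip": 1},{"x": -215,"y": 28,"z": 0,"twist": 0.302,"grip": 1},{"x": -215,"y": 28,"z": 0,"twist": 0.302,"grip": 1}]}}

```text
time: 4.25
ee_pos: [0.4098, -0.0081, 0.4798]
orientation: [-0.0, 0.748, 0.664, 0.0]
contact_force: [1.1, 0.8, 0.0]
gripper_width: 0.0878
finger_force: 0.0
```

```bash
python3 - <<'E'
from h import *
to([.4355,-.099,.48],-6.95)
d=cam('wrist'); save(d,'w1.png'); print(d['P'],d['Rm'][:,2])
for n,p in [('grip',(.4355,-.099,.156)),('col',(.5855,-.0924,.2)),('knob',(.4987,.1867,.1525))]: print(n,proj(d,p))
E
```

```text
t 4.25 shift [-87.2  36.2  -0.2] twist 0.0026444006583819556 yang -6.8 tilt [ 0.  0. -1.] ee [ 0.4098 -0.0081  0.4798]
[0.41906606 0.07033745 0.45911583] [-0.03408967 -0.28508158 -0.95789686]
grip [307.92761219 279.91066639]
col [475.60724963 279.87203789]
knob [354.10569094 -41.94458784]
```

View pics/w1.png

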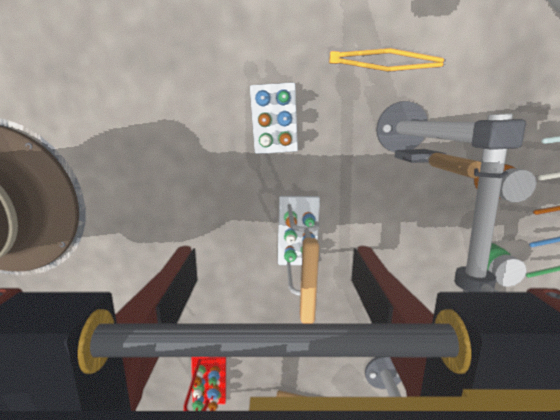

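```bash
python3 -c "
import cv2
a=cv2.imread('pics/w1.png')[190:330,255:375]
cv2.imwrite('pics/c1.png',cv2.resize(a,None,fx=4.25,fy=4.25,interpolation=2))"
```

```text
(no output)
```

View pics/c1.png

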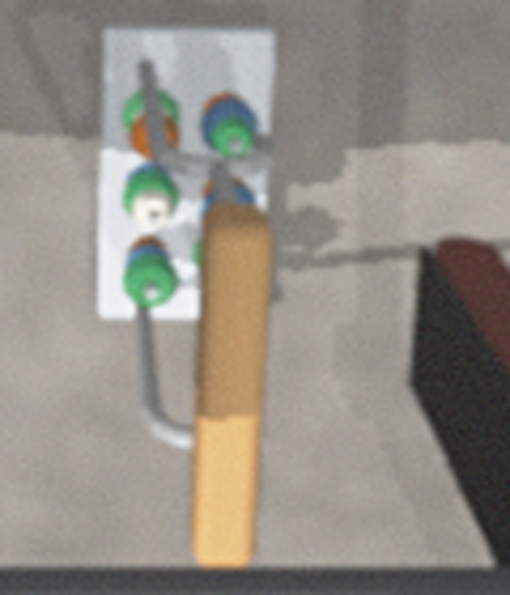

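```bash
python3 - <<'E'
from h import *
np.set_printoptions(precision=4,suppress=True)
d=cam('wrist'); t=cam('top'); s=cam('scene')
a=atz(d,(310.8,240.5),.167); b=atz(d,(307.2,322.9),.167); print(a,b,np.degrees(np.arctan2(b[0]-a[0],-(b[1]-a[1]))))
for n in ['grip','collar','rail_mid']: print(n,[(q['at'],round(q['confidence'],2),proj(d,q['at']).round()) for q in arm.recognise(n,d)[:3]])
# collar in wrist: about (476,279)
print(tri((d,(476,279)),(t,(140+418/2.5,120+88/2.5)),(s,(160+227/2.5,140+187/2.5))))
print(atz(d,(498,127),.216),atz(d,(479,265),.2))
E
```

```text
[ 0.4413 -0.0484  0.167 ] [ 0.4295 -0.1432  0.167 ] -7.110951553472644
grip [([0.2549, -0.3361, 0.0259], 0.88, array([206., 378.])), ([0.4376, -0.083, 0.0444], 0.75, array([300., 231.]))]
collar [([0.579, -0.0873, 0.2085], 0.76, array([475., 282.]))]
rail_mid [([0.5852, 0.0116, 0.1914], 0.8, array([477., 167.]))]
[ 0.5857 -0.0919  0.1994]
[0.5831 0.0457 0.216 ] [ 0.5873 -0.0761  0.2   ]
```

```bash
python3 -c "
from h import *
to([.4353,-.097,.320],-7)"
```

```text
t 4.6 shift [-87.   35.8 159.6] twist 0.0077079755086423354 yang -6.56 tilt [-0.  0. -1.] ee [ 0.4097 -0.0065  0.4796]
```

{"name": "apply_moves", "arguments": {"series": [{"x": -45,"y": 18,"z": 10,"twist": 0.005,"grip": 1},{"x": -87,"y": 36,"z": 40,"twist": 0.005,"grip": 1},{"x": -87,"y": 36,"z": 85,"twist": 0.005,"grip": 1},{"x": -87,"y": 36,"z": 125,"twist": 0.005,"grip": 1},{"x": -87,"y": 36,"z": 150,"twist": 0.005,"grip": 1},{"x": -87,"y": 36,"z": 160,"twist": 0.005,"grip": 1},{"x": -87,"y": 36,"z": 160,"twist": 0.005,"grip": 1}]}}

```text
time: 5.48
ee_pos: [0.4356, -0.0976, 0.3196]
orientation: [-0.0, 0.748, 0.663, -0.0]
contact_force: [-0.3, 0.8, -0.9]
gripper_width: 0.0878
finger_force: 0.0
```

```bash
python3 - <<'E'
from h import *
to([.4353,-.097,.320],-7)
d=cam('wrist'); save(d,'w2.png')
E
```

```text
t 5.47 shift [ 0.6 -0.4 -0.4] twist 0.001400027917766482 yang -6.92 tilt [-0.001 -0.    -1.   ] ee [ 0.4356 -0.0976  0.3196]
```

View pics/w2.png

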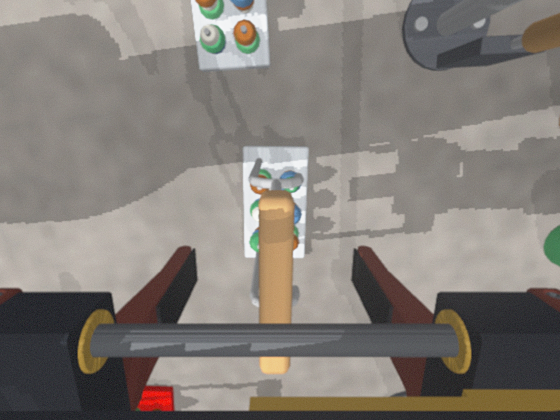

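{"name": "apply_moves", "arguments": {"series": [{"x": 0,"y": 0,"z": 0,"twist": 0,"grip": 0},{"x": 0,"y": 0,"z": 0,"twist": 0,"grip": 0},{"x": 0,"y": 0,"z": 0,"twist": 0,"grip": 0},{"x": 0,"y": 0,"z": 0,"twist": 0,"grip": 0},{"x": 0,"y": 0,"z": 0,"twist": 0,"grip": 0},{"x": 0,"y": 0,"z": 0,"twist": 0,"grip": 0}]}}

```text
time: 6.28
ee_pos: [0.4355, -0.0978, 0.3196]
orientation: [-0.0, 0.749, 0.663, -0.0]
contact_force: [0.7, 0.7, 0.4]
gripper_width: 0.0311
finger_force: 0.0
```

{"name": "apply_moves", "arguments": {"series": [{"x": 0,"y": 0,"z": 0,"twist": 0,"grip": 0},{"x": 0,"y": 0,"z": 0,"twist": 0,"grip": 0},{"x": 0,"y": 0,"z": 0,"twist": 0,"grip": 0},{"x": 0,"y": 0,"z": 0,"twist": 0,"grip": 0}]}}

```text
time: 6.78
ee_pos: [0.4354, -0.0978, 0.3196]
orientation: [-0.0, 0.749, 0.663, -0.0]
contact_force: [-0.1, -0.2, -1.7]
gripper_width: 0.0157
finger_force: 30.0
```

```bash
python3 -c "
from h import *
to([.4355,-.248,.485],-4.3)"
```

```text
t 6.78 shift [-149.1   18.2 -165.4] twist -0.04598262088306054 yang -6.93 tilt [-0.  0. -1.] ee [ 0.4354 -0.0978  0.3196]
```

{"name": "apply_moves", "arguments": {"series": [{"x": 0,"y": 0,"z": -25,"twist": 0,"grip": 0},{"x": 0,"y": 0,"z": -65,"twist": 0,"grip": 0},{"x": -15,"y": 2,"z": -110,"twist": -0.01,"grip": 0},{"x": -50,"y": 6,"z": -130,"twist": -0.03,"grip": 0},{"x": -90,"y": 10,"z": -130,"twist": -0.046,"grip": 0},{"x": -125,"y": 14,"z": -130,"twist": -0.046,"grip": 0},{"x": -137,"y": 16,"z": -130,"twist": -0.046,"grip": 0},{"x": -137,"y": 16,"z": -130,"twist": -0.046,"grip": 0}]}}

```text
time: 7.78
ee_pos: [0.4344, -0.2365, 0.4493]
orientation: [-0.0, 0.734, 0.679, -0.0]
contact_force: [-0.2, -0.0, -3.5]
gripper_width: 0.016
finger_force: 30.0
```

```bash
python3 - <<'E'
from h import *
d=cam('scene'); t=cam('top')
to([.5739,-.2467,.4496],-4.3)
a=d['pixels'][110:260,150:350]; b=t['pixels'][110:260,270:470]
c=np.hstack([cv2.resize(a,(400,300),interpolation=2),cv2.resize(b,(400,300),interpolation=2)])
w=cam('wrist')['pixels']; c=np.vstack([c,np.hstack([cv2.resize(w,(400,300)),np.zeros((300,400,3),np.uint8)])])
save({'pixels':c},'m2.png')
E
```

```text
t 7.88 shift [ -1.1 139.6  -0.5] twist 0.00021276626782552708 yang -4.29 tilt [-0.001  0.001 -1.   ] ee [ 0.4348 -0.2351  0.4493]
```

View pics/m2.png

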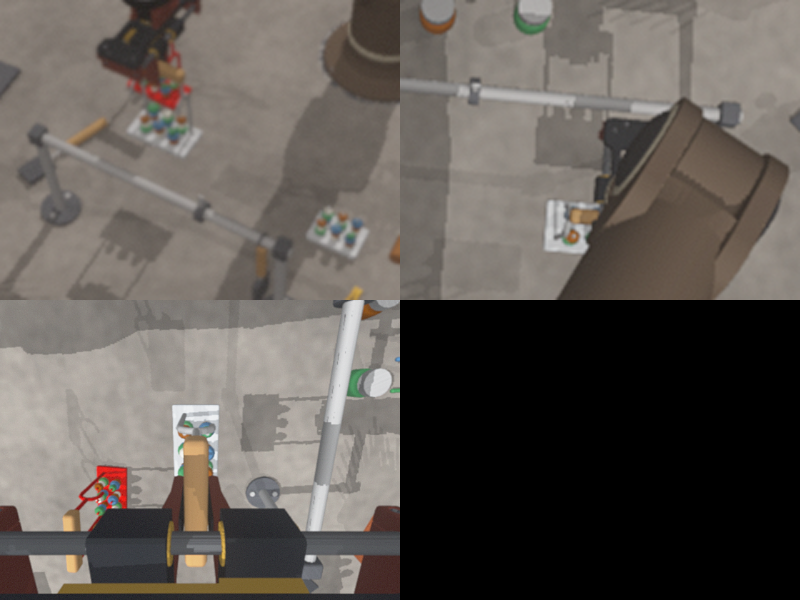

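{"name": "apply_moves", "arguments": {"series": [{"x": 0,"y": 30,"z": 0,"twist": 0,"grip": 0},{"x": 0,"y": 65,"z": 0,"twist": 0,"grip": 0},{"x": 0,"y": 95,"z": 0,"twist": 0,"grip": 0},{"x": 0,"y": 120,"z": 0,"twist": 0,"grip": 0},{"x": 0,"y": 135,"z": 0,"twist": 0,"grip": 0},{"x": 0,"y": 140,"z": 0,"twist": 0,"grip": 0},{"x": 0,"y": 140,"z": 0,"twist": 0,"grip": 0}]}}

```text
time: 8.8
ee_pos: [0.574, -0.2462, 0.4496]
orientation: [-0.0, 0.733, 0.68, -0.0]
contact_force: [0.5, 0.4, -3.2]
gripper_width: 0.0158
finger_force: 30.0
```

```bash
python3 - <<'E'
from h import *
d=cam('scene'); t=cam('top');w=cam('wrist')
to([.5739,-.2467,.4156],-4.3); print(arm.read_state()['contact_force'])
a=d['pixels'][110:260,150:350]; b=t['pixels'][90:240,270:470]
c=np.hstack([cv2.resize(a,(400,300),interpolation=2),cv2.resize(b,(400,300),interpolation=2)])
w=w['pixels']; c=np.vstack([c,np.hstack([cv2.resize(w,(400,300)),cv2.resize(w[50:290,180:380],(250,300),interpolation=2),np.zeros((300,150,3),np.uint8)])])
save({'pixels':c},'m3.png')
E
```

```text
t 8.95 shift [-0.3  0.2 34.3] twist -0.0006006337498115273 yang -4.33 tilt [ 0.  0. -1.] ee [ 0.5737 -0.2464  0.4499]
[-0.41976503 -0.25696448 -2.94913867]
```

View pics/m3.png

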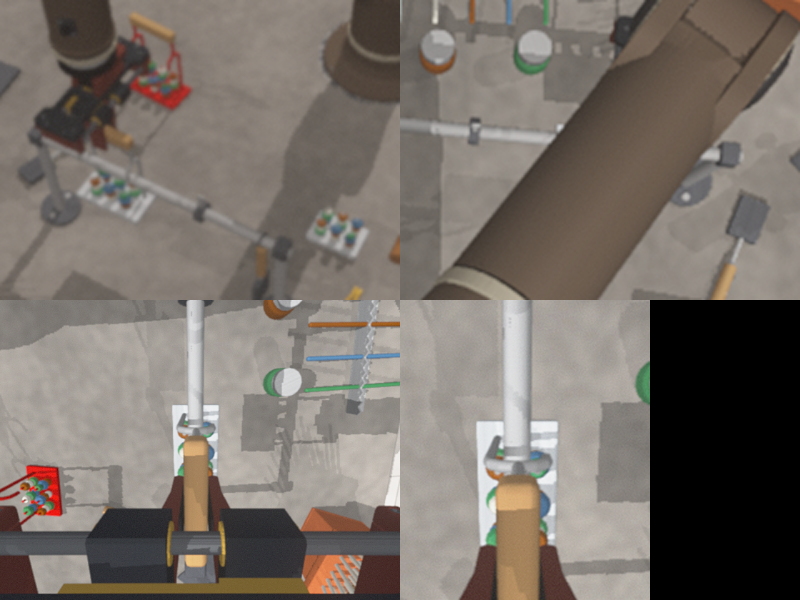

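{"name": "apply_moves", "arguments": {"series": [{"x": 0,"y": 0,"z": 12,"twist": 0,"grip": 0},{"x": 0,"y": 0,"z": 24,"twist": 0,"grip": 0},{"x": 0,"y": 0,"z": 30,"twist": 0,"grip": 0},{"x": 0,"y": 0,"z": 33,"twist": 0,"grip": 0},{"x": 0,"y": 0,"z": 33,"twist": 0,"grip": 0}]}}

```text
time: 9.57
ee_pos: [0.5745, -0.2463, 0.4166]
orientation: [-0.0, 0.733, 0.68, -0.0]
contact_force: [-0.6, 0.3, -2.9]
gripper_width: 0.0157
finger_force: 30.0
```

{"name": "apply_moves", "arguments": {"series": [{"x": 0,"y": 0,"z": 1,"twist": 0,"grip": 0},{"x": 0,"y": 0,"z": 2,"twist": 0,"grip": 0},{"x": 0,"y": 0,"z": 2,"twist": 0,"grip": 0}]}}

```text
time: 9.95
ee_pos: [0.5745, -0.2465, 0.416]
orientation: [0.001, 0.733, 0.68, 0.001]
contact_force: [-2.8, 0.8, 6.1]
gripper_width: 0.0154
finger_force: 30.0
```

{"name": "apply_moves", "arguments": {"series": [{"x": 0,"y": 0,"z": -1,"twist": 0,"grip": 0},{"x": 10,"y": 0,"z": -1,"twist": 0,"grip": 0},{"x": 25,"y": 0,"z": -1,"twist": 0,"grip": 0},{"x": 42,"y": 0,"z": -1,"twist": 0,"grip": 0},{"x": 60,"y": 0,"z": -1,"twist": 0,"grip": 0},{"x": 77,"y": 0,"z": -1,"twist": 0,"grip": 0},{"x": 88,"y": 0,"z": -1,"twist": 0,"grip": 0},{"x": 92,"y": 0,"z": -1,"twist": 0,"grip": 0}]}}

```text
time: 10.95
ee_pos: [0.5816, -0.1529, 0.4159]
orientation: [-0.0, 0.733, 0.681, 0.0]
contact_force: [-2.5, -3.6, 3.7]
gripper_width: 0.0156
finger_force: 30.0
```

```bash
python3 - <<'E'
from h import *
w=cam('wrist'); print(arm.read_state()['contact_force'])
to([.5855-.051*.0748,-.0922-.051*.997,.416],-4.3)
b=w['pixels'][130:340,150:430]
save({'pixels':cv2.resize(b,(800,600),interpolation=2)},'w4.png')
E
```

```text
[-4.11663197 -0.12711436  6.79441928]
t 11.0 shift [ 9.5 -0.6 -0.2] twist 0.0018133523922331432 yang -4.2 tilt [-0.     0.001 -1.   ] ee [ 0.5816 -0.1526  0.4158]
```

View pics/w4.png

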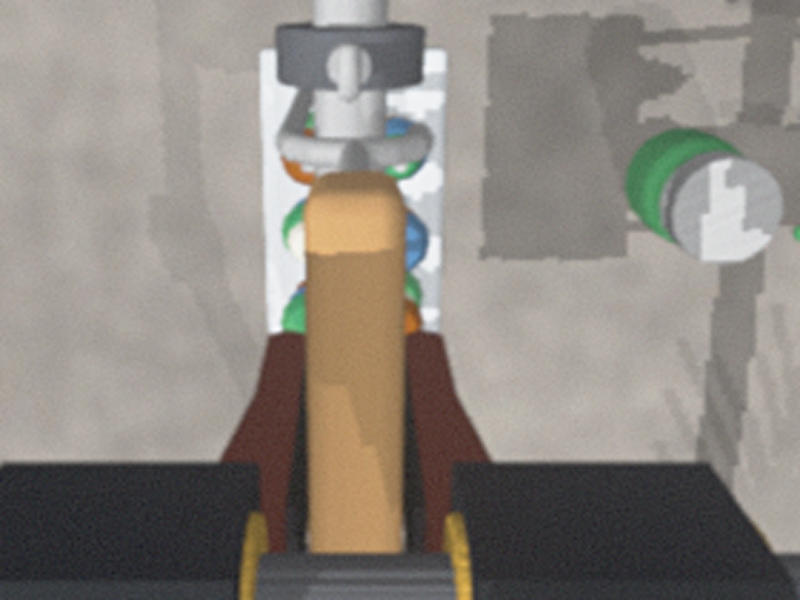

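{"name": "apply_moves", "arguments": {"series": [{"x": 3,"y": 0,"z": -0.5,"twist": 0,"grip": 0},{"x": 5,"y": 0,"z": -0.5,"twist": 0,"grip": 0},{"x": 6,"y": 0,"z": -0.5,"twist": 0,"grip": 0},{"x": 7,"y": 0,"z": -0.5,"twist": 0,"grip": 0},{"x": 7,"y": 0,"z": -0.5,"twist": 0,"grip": 0}]}}

```text
time: 11.62
ee_pos: [0.5819, -0.1472, 0.416]
orientation: [-0.0, 0.733, 0.68, 0.0]
contact_force: [-0.4, -1.3, 1.4]
gripper_width: 0.0156
finger_force: 30.0
```

{"name": "apply_moves", "arguments": {"series": [{"x": 1,"y": 0,"z": 0,"twist": 0,"grip": 0},{"x": 1.5,"y": 0,"z": 0,"twist": 0,"grip": 0},{"x": 2,"y": 0,"z": 0,"twist": 0,"grip": 0},{"x": 2,"y": 0,"z": 0,"twist": 0,"grip": 0}]}}

```text
time: 12.12
ee_pos: [0.582, -0.1453, 0.4161]
orientation: [-0.0, 0.733, 0.68, 0.0]
contact_force: [-0.9, -1.5, 0.2]
gripper_width: 0.0156
finger_force: 30.0
```

{"name": "apply_moves", "arguments": {"series": [{"x": 0.7,"y": 0,"z": 0,"twist": 0,"grip": 0},{"x": 1.4,"y": 0,"z": 0,"twist": 0,"grip": 0},{"x": 2,"y": 0,"z": 0,"twist": 0,"grip": 0},{"x": 2,"y": 0,"z": 0,"twist": 0,"grip": 0}]}}

```text
time: 12.62
ee_pos: [0.5822, -0.1433, 0.4161]
orientation: [-0.0, 0.733, 0.68, 0.0]
contact_force: [-0.6, -0.3, 0.4]
gripper_width: 0.0159
finger_force: 30.0
```

{"name": "apply_moves", "arguments": {"series": [{"x": 0.7,"y": 0,"z": 0,"twist": 0,"grip": 0},{"x": 1.4,"y": 0,"z": 0,"twist": 0,"grip": 0},{"x": 2,"y": 0,"z": 0,"twist": 0,"grip": 0},{"x": 2,"y": 0,"z": 0,"twist": 0,"grip": 0}]}}

```text
time: 13.12
ee_pos: [0.5822, -0.142, 0.4162]
orientation: [0.0, 0.733, 0.68, -0.0]
contact_force: [-0.2, -3.4, -1.5]
gripper_width: 0.0158
finger_force: 30.0
```

{"name": "apply_moves", "arguments": {"series": [{"x": 0.5,"y": 0,"z": 0,"twist": 0,"grip": 0},{"x": 1,"y": 0,"z": 0,"twist": 0,"grip": 0},{"x": 1,"y": 0,"z": 0,"twist": 0,"grip": 0}]}}

```text
time: 13.5
ee_pos: [0.5822, -0.1417, 0.4163]
orientation: [0.001, 0.734, 0.68, -0.001]
contact_force: [-1.2, -6.5, -1.8]
gripper_width: 0.0163
finger_force: 30.0
```

{"name": "apply_moves", "arguments": {"series": [{"x": -1,"y": 0,"z": 0.5,"twist": 0,"grip": 0},{"x": -1,"y": 0,"z": 0.5,"twist": 0,"grip": 0},{"x": -1,"y": 0,"z": 0.5,"twist": 0,"grip": 0.55},{"x": -1,"y": 0,"z": 0.5,"twist": 0,"grip": 0.55},{"x": -1,"y": 0,"z": 0.5,"twist": 0,"grip": 0.55},{"x": -1,"y": 0,"z": 0.5,"twist": 0,"grip": 0.55},{"x": -1,"y": 0,"z": 0.5,"twist": 0,"grip": 0.55}]}}

```text
time: 14.38
ee_pos: [0.5823, -0.1414, 0.4156]
orientation: [-0.0, 0.733, 0.68, 0.0]
contact_force: [0.1, 0.3, -0.6]
gripper_width: 0.0482
finger_force: 0.0
```

{"name": "apply_moves", "arguments": {"series": [{"x": 0,"y": 0,"z": -15,"twist": 0,"grip": 0.6},{"x": 0,"y": 0,"z": -50,"twist": 0,"grip": 0.7},{"x": 20,"y": 6,"z": -80,"twist": 0.1,"grip": 1},{"x": 70,"y": 22,"z": -80,"twist": 0.28,"grip": 1},{"x": 125,"y": 39,"z": -80,"twist": 0.46,"grip": 1},{"x": 180,"y": 56,"z": -80,"twist": 0.64,"grip": 1},{"x": 235,"y": 73,"z": -80,"twist": 0.82,"grip": 1},{"x": 290,"y": 90,"z": -80,"twist": 1.0,"grip": 1}]}}

```text
time: 15.38
ee_pos: [0.6941, 0.143, 0.497]
orientation: [0.0, 0.97, 0.243, 0.001]
contact_force: [0.5, -0.7, 0.2]
gripper_width: 0.0876
finger_force: 0.0
```

```bash
python3 -c "
from h import *
to([.76,.31,.47],-90)"
```

```text
t 15.38 shift [ 136.8 -116.3   27.1] twist 0.49059059442091524 yang -61.89 tilt [ 0.001  0.    -1.   ] ee [0.6941 0.143  0.497 ]
```

{"name": "apply_moves", "arguments": {"series": [{"x": 38,"y": -32,"z": 5,"twist": 0.16,"grip": 1},{"x": 76,"y": -65,"z": 15,"twist": 0.33,"grip": 1},{"x": 114,"y": -97,"z": 22,"twist": 0.48,"grip": 1},{"x": 137,"y": -116,"z": 27,"twist": 0.49,"grip": 1},{"x": 137,"y": -116,"z": 27,"twist": 0.49,"grip": 1}]}}

```text
time: 16.0
ee_pos: [0.759, 0.3116, 0.4675]
orientation: [0.001, 1.0, 0.005, -0.001]
contact_force: [0.4, -0.9, 0.7]
gripper_width: 0.0882
finger_force: 0.0
```

```bash
python3 - <<'E'
from h import *
np.set_printoptions(precision=4,suppress=True)
d=cam('wrist');s=cam('scene')
import pickle; pickle.dump((d,s),open('k1.pkl','wb'))
to([.76,.31,.47],-90); print(d['P'],d['Rm'][:,2],d['fx'])
for c in (d,s):
  for n in ['pointer','mark','hinge','door','knob','index']:
    print(n,[(np.array(q['at']).round(4).tolist(),round(q['confidence'],2),proj(c,q['at']).round().tolist()) for q in arm.recognise(n,c)[:3]])
save(d,'w5.png')
# predicted px
for y in (.25,.30,.35): print(y,proj(d,(.635,y,.205)))
E
```

```text
t 16.1 shift [ 1.  -2.5 -0.8] twist 0.005783636080160685 yang -89.67 tilt [ 0.    -0.001 -1.   ] ee [0.759  0.3075 0.4692]
[0.8376 0.3127 0.4467] [-0.288  -0.005  -0.9576] 314.97256976928594
pointer [([0.5995, 0.2409, 0.2091], 0.63, [347.0, 383.0])]
mark [([0.6485, 0.3162, 0.1104], 0.86, [269.0, 283.0])]
hinge [([0.6357, 0.3499, 0.162], 0.66, [236.0, 318.0]), ([0.5982, 0.0412, 0.0082], 0.53, [446.0, 281.0])]
door [([0.6027, 0.2426, 0.2112], 0.57, [346.0, 382.0])]
knob [([0.6015, 0.2391, 0.2106], 0.75, [350.0, 383.0])]
index []
pointer [([0.501, 0.2464, 0.2037], 0.75, [373.0, 233.0])]
mark []
hinge [([0.5813, 0.4676, 0.2248], 0.65, [446.0, 283.0]), ([0.4921, -0.4467, 0.0167], 0.5, [174.0, 189.0])]
door [([0.4997, 0.2424, 0.2074], 0.74, [372.0, 231.0])]
knob [([0.504, 0.2458, 0.208], 0.69, [372.0, 233.0]), ([0.5873, -0.138, 0.1262], 0.62, [237.0, 224.0])]
index []
0.25 [339.2163 348.4804]
0.3 [284.8852 348.0412]
0.35 [230.4697 347.637 ]
```

```bash
python3 - <<'E'
from h import *
import pickle
d,s=pickle.load(open('k1.pkl','rb'))
a=cv2.resize(d['pixels'][230:420,215:385],None,fx=3,fy=3,interpolation=2)  #510x570
b=cv2.resize(s['pixels'][222:312,348:420],None,fx=4,fy=4,interpolation=2)  #288x360
c=np.zeros((570,798,3),np.uint8); c[:,:510]=a; c[:360,510:]=b
save({'pixels':c},'m5.png')
E
```

```text
(no output)
```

View pics/m5.png

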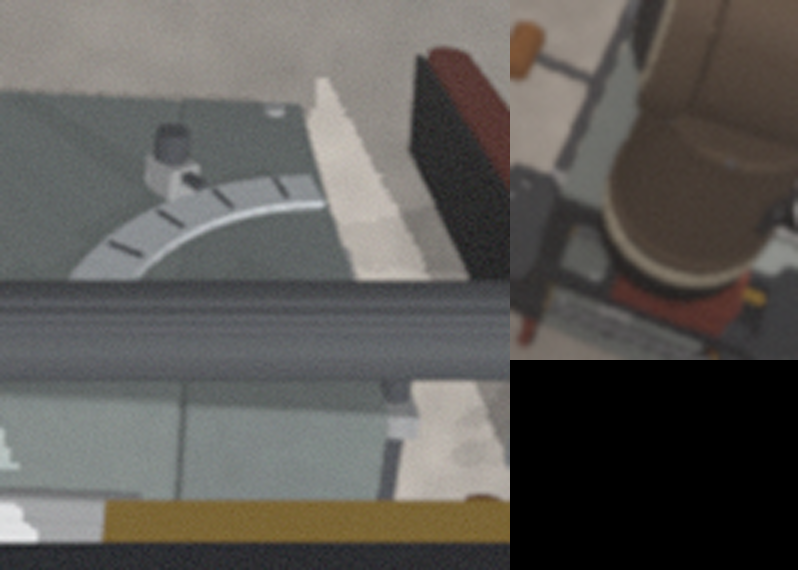

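```bash
python3 - <<'E'
from h import *
import pickle
np.set_printoptions(precision=4,suppress=True)
d,s=pickle.load(open('k1.pkl','rb'))
p=lambda x,y:(215+x/3,230+y/3)
b1=atz(d,p(0,92),0);b2=atz(d,p(300,105),0);t1=atz(d,p(0,390),.225);t2=atz(d,p(385,413),.225)
print(b1,b2,t1,t2)
for a,b in((b1,b2),(t1,t2)): print(np.degrees(np.arctan2(a[0]-b[0],a[1]-b[1])))
for X in (.64,.645,.65,.655):
  for n,px in (('tip',p(195,182)),('screw',p(172,135)),('pin',p(400,390)),('t1',p(283,187)),('t2',p(224,197)),('t3',p(171,218)),('t4',p(126,249))):
    o,v=ray(d,px); q=o+v*(X-o[0])/v[0]; 
    dy=q[1]-.2475; dz=.205-q[2]; print(X,n,q,'r',np.hypot(dy,dz).round(4),'ang',np.arctan2(dz,dy).round(3))
E
```

```text
[0.6245 0.401  0.    ] [0.6187 0.2455 0.    ] [0.639  0.3605 0.225 ] [0.632  0.2503 0.225 ]
2.1613079915287616
3.6391484251972757
0.64 tip [0.64   0.3027 0.1131] r 0.1072 ang 1.03
0.64 screw [0.64   0.312  0.0741] r 0.1459 ang 1.113
0.64 pin [0.64   0.2466 0.2249] r 0.02 ang -1.618
0.64 t1 [0.64   0.268  0.1163] r 0.091 ang 1.344
0.64 t2 [0.64   0.2917 0.124 ] r 0.0923 ang 1.071
0.64 t3 [0.64   0.3122 0.1388] r 0.0926 ang 0.797
0.64 t4 [0.64   0.3279 0.1584] r 0.093 ang 0.525
0.645 tip [0.645  0.303  0.1215] r 0.1002 ang 0.984
0.645 screw [0.645  0.312  0.0835] r 0.1375 ang 1.083
0.645 pin [0.645  0.2482 0.2305] r 0.0256 ang -1.542
0.645 t1 [0.645  0.2691 0.1247] r 0.0832 ang 1.308
0.645 t2 [0.645  0.2922 0.1321] r 0.0855 ang 1.02
0.645 t3 [0.645  0.3122 0.1465] r 0.0872 ang 0.735
0.645 t4 [0.645  0.3275 0.1657] r 0.0892 ang 0.456
0.65 tip [0.65   0.3032 0.13  ] r 0.0934 ang 0.932
0.65 screw [0.65  0.312 0.093] r 0.1293 ang 1.048
0.65 pin [0.65   0.2499 0.2362] r 0.0312 ang -1.494
0.65 t1 [0.65   0.2703 0.133 ] r 0.0755 ang 1.265
0.65 t2 [0.65   0.2928 0.1403] r 0.079 ang 0.96
0.65 t3 [0.65   0.3122 0.1543] r 0.0822 ang 0.664
0.65 t4 [0.65   0.3272 0.173 ] r 0.0858 ang 0.382
0.655 tip [0.655  0.3035 0.1384] r 0.087 ang 0.872
0.655 screw [0.655  0.3121 0.1024] r 0.1212 ang 1.009
0.655 pin [0.655  0.2516 0.2418] r 0.037 ang -1.461
0.655 t1 [0.655  0.2714 0.1414] r 0.068 ang 1.212
0.655 t2 [0.655  0.2933 0.1485] r 0.0727 ang 0.89
0.655 t3 [0.655  0.3122 0.1621] r 0.0776 ang 0.585
0.655 t4 [0.655  0.3268 0.1803] r 0.083 ang 0.302
```

{"name": "apply_moves", "arguments": {"series": [{"x": 0,"y": 35,"z": 0,"twist": 0,"grip": 1},{"x": 0,"y": 60,"z": 0,"twist": 0,"grip": 1},{"x": 0,"y": 60,"z": 0,"twist": 0,"grip": 1},{"x": 0,"y": 60,"z": 0,"twist": 0,"grip": 1}]}}

```text
time: 17.2
ee_pos: [0.7594, 0.2497, 0.4686]
orientation: [-0.001, 1.0, 0.004, 0.0]
contact_force: [-0.9, 0.8, -0.1]
gripper_width: 0.0877
finger_force: 0.0
```

```bash
python3 - <<'E'
from h import *
import pickle
np.set_printoptions(precision=4,suppress=True)
d,s=pickle.load(open('k1.pkl','rb'))
e=cam('wrist'); pickle.dump(e,open('k2.pkl','wb'))
print('mark',[(q['at'],q['confidence']) for q in arm.recognise('mark',e)[:2]])
p=lambda x,y:(215+x/3,230+y/3)
P={'tip':p(195,182),'body':p(172,172),'screw':p(172,140),'t1':p(283,187),'t2':p(224,197),'t3':p(171,218),'t4':p(126,249),'dialend':p(322,195),'corner':p(301,104)}
g=[cv2.cvtColor(i['pixels'],cv2.COLOR_RGB2GRAY) for i in (d,e)]
for n,a in P.items():
    o,v=ray(d,a); X=.62 if n=='corner' else .643; q=o+v*(X-o[0])/v[0]; b=proj(e,q)
    r,st,err=cv2.calcOpticalFlowPyrLK(g[0],g[1],np.array([[a]],np.float32),np.array([[b]],np.float32),winSize=(13,13),maxLevel=0,flags=cv2.OPTFLOW_USE_INITIAL_FLOW)
    r=r[0,0].astype(float); t=tri((d,a),(e,r)); print(n,'pred',b,'got',r,st[0],err[0],t,'res',proj(d,t)-a)
to([.4987,.1867,.42],0)
E
```

```text
mark [([0.6468, 0.3133, 0.1105], 0.62), ([0.5994, 0.2431, 0.2074], 0.5)]
tip pred [228.4613 290.4736] got [228.6054 290.6122] [1] [4.6553] [0.6424 0.3028 0.1173] res [-0.0003  0.0688]
body pred [221.797  287.1757] got [220.8427 287.2453] [1] [3.794] [0.6465 0.3119 0.1168] res [-0.0004  0.0395]
screw pred [225.0162 276.5649] got [221.7116 276.5801] [1] [2.3399] [0.6554 0.312  0.1074] res [-0.0003  0.0226]
t1 pred [257.3082 292.0648] got [259.4731 292.001 ] [1] [4.1268] [0.6348 0.2668 0.1074] res [-0.0006 -0.043 ]
t2 pred [236.6231 295.4243] got [238.4159 295.3699] [1] [4.4072] [0.6364 0.2913 0.118 ] res [ 0.     -0.0364]
t3 pred [216.8372 302.4243] got [218.5238 302.2173] [1] [5.0442] [0.6371 0.3122 0.1341] res [ 0.0019 -0.1126]
t4 pred [198.7189 312.7299] got [200.3662 312.6632] [1] [4.5743] [0.6375 0.3281 0.1547] res [ 0.0012 -0.0423]
dialend pred [269.511  294.6876] got [274.2203 294.5371] [1] [12.4928] [0.6245 0.2487 0.0962] res [-0.0022 -0.0999]
corner pred [276.3995 264.5633] got [275.588  265.4048] [1] [7.2922] [0.6238 0.2466 0.0108] res [0.0132 0.4251]
t 17.3 shift [-261.1   61.3   48.4] twist -1.5625665604555241 yang -89.53 tilt [-0.     0.001 -1.   ] ee [0.7593 0.2501 0.4684]
```

{"name": "apply_moves", "arguments": {"series": [{"x": -10,"y": 2,"z": 0,"twist": -0.18,"grip": 1},{"x": -45,"y": 10,"z": 0,"twist": -0.36,"grip": 1},{"x": -85,"y": 20,"z": 0,"twist": -0.54,"grip": 1},{"x": -125,"y": 30,"z": 0,"twist": -0.72,"grip": 1},{"x": -165,"y": 40,"z": 0,"twist": -0.9,"grip": 1},{"x": -205,"y": 50,"z": 5,"twist": -1.08,"grip": 1},{"x": -240,"y": 58,"z": 15,"twist": -1.26,"grip": 1},{"x": -261,"y": 61,"z": 30,"twist": -1.44,"grip": 1}]}}

```text
time: 18.3
ee_pos: [0.4975, 0.1861, 0.4389]
orientation: [-0.0, 0.747, 0.664, 0.001]
contact_force: [0.3, 0.4, -0.5]
gripper_width: 0.0878
finger_force: 0.0
```

{"name": "apply_moves", "arguments": {"series": [{"x": 0,"y": 0,"z": 10,"twist": -0.07,"grip": 1},{"x": 0,"y": 0,"z": 15,"twist": -0.07,"grip": 1},{"x": 0,"y": 0,"z": 15,"twist": -0.07,"grip": 1}]}}

```text
time: 18.68
ee_pos: [0.499, 0.1861, 0.4236]
orientation: [0.0, 0.727, 0.687, -0.0]
contact_force: [-0.1, -0.1, 0.9]
gripper_width: 0.088
finger_force: 0.0
```

```bash
python3 - <<'E'
from h import *
np.set_printoptions(precision=4,suppress=True)
to([.4987,.1867,.318],-3)
e=cam('wrist'); save(e,'w6.png'); pr=proj(e,(.4987,.1867,.155)); print('pred',pr)
hsv=cv2.cvtColor(e['pixels'],cv2.COLOR_RGB2HSV); m=((hsv[...,0]>5)&(hsv[...,0]<20)&(hsv[...,1]>110)&(hsv[...,2]>60)).astype(np.uint8)
n,l,st,c=cv2.connectedComponentsWithStats(m)
for i in range(1,n):
    if st[i,4]>150: print(st[i],c[i],atz(e,c[i],.160),cv2.minAreaRect(np.argwhere(l==i)[:,::-1].astype(np.float32)))
E
```

```text
t 18.68 shift [  0.6  -0.3 105.6] twist -0.0039017007452748775 yang -3.22 tilt [ 0. -0. -1.] ee [0.499  0.1861 0.4236]
pred [273.8591 217.1694]
[ 248  203   93   30 1442] [274.2628 217.9404] [0.4991 0.1876 0.16  ] ((294.0, 217.5), (92.0, 29.0), 0.0)
[364 363  17  35 151] [372.6159 380.1589] [0.5839 0.0198 0.16  ] ((373.7082214355469, 378.9662170410156), (35.67369079589844, 9.60445499420166), 72.6459732055664)
```

{"name": "apply_moves", "arguments": {"series": [{"x": 0,"y": 0,"z": 35,"twist": 0,"grip": 1},{"x": 0,"y": 0,"z": 70,"twist": 0,"grip": 1},{"x": 0,"y": 0,"z": 95,"twist": 0,"grip": 1},{"x": 0.5,"y": 0,"z": 105,"twist": 0,"grip": 1},{"x": 0.5,"y": 0,"z": 105,"twist": 0,"grip": 0},{"x": 0.5,"y": 0,"z": 105,"twist": 0,"grip": 0},{"x": 0.5,"y": 0,"z": 105,"twist": 0,"grip": 0},{"x": 0.5,"y": 0,"z": 105,"twist": 0,"grip": 0}]}}

```text
time: 19.73
ee_pos: [0.4989, 0.1862, 0.3192]
orientation: [-0.0, 0.726, 0.687, 0.001]
contact_force: [-0.0, 0.1, 0.9]
gripper_width: 0.0511
finger_force: 0.0
```

{"name": "apply_moves", "arguments": {"series": [{"x": 0,"y": 0,"z": 0,"twist": 0,"grip": 0},{"x": 0,"y": 0,"z": 0,"twist": 0,"grip": 0},{"x": 0,"y": 0,"z": 0,"twist": 0,"grip": 0}]}}

```text
time: 20.1
ee_pos: [0.4983, 0.1862, 0.3188]
orientation: [-0.001, 0.726, 0.688, -0.001]
contact_force: [-4.4, 0.4, 6.0]
gripper_width: 0.0402
finger_force: 30.0
```

{"name": "apply_moves", "arguments": {"series": [{"x": -4,"y": 0,"z": -5,"twist": 0,"grip": 0},{"x": -8,"y": 0,"z": -12,"twist": 0,"grip": 0},{"x": -12,"y": 0,"z": -20.5,"twist": 0,"grip": 0},{"x": -15,"y": 0,"z": -29,"twist": 0,"grip": 0},{"x": -17,"y": 0,"z": -38,"twist": 0,"grip": 0},{"x": -17.5,"y": 0,"z": -44,"twist": 0,"grip": 0},{"x": -17.5,"y": 0,"z": -44,"twist": 0,"grip": 0}]}}

```text
time: 20.98
ee_pos: [0.4974, 0.1684, 0.363]
orientation: [-0.001, 0.726, 0.687, -0.0]
contact_force: [-4.8, 3.2, -0.8]
gripper_width: 0.0397
finger_force: 30.0
```

Low forces; the door follows. Continue to about 0.935 rad.

{"name": "apply_moves", "arguments": {"series": [{"x": 0.3,"y": 0,"z": -8,"twist": 0,"grip": 0},{"x": 1,"y": 0,"z": -16,"twist": 0,"grip": 0},{"x": 1.8,"y": 0,"z": -22,"twist": 0,"grip": 0},{"x": 2.5,"y": 0,"z": -26,"twist": 0,"grip": 0},{"x": 2.5,"y": 0,"z": -26,"twist": 0,"grip": 0},{"x": 2.5,"y": 0,"z": -26,"twist": 0,"grip": 0}]}}

```text
time: 21.72
ee_pos: [0.4976, 0.1712, 0.389]
orientation: [-0.001, 0.726, 0.687, -0.0]
contact_force: [-4.6, 1.2, -3.4]
gripper_width: 0.0399
finger_force: 30.0
```

```bash
python3 - <<'E'
from h import *
np.set_printoptions(precision=4,suppress=True)
st=arm.read_state(); print(st['ee_pos'],st['contact_force'])
s=cam('scene'); t=cam('top'); 
import pickle; pickle.dump((s,t),open('k3.pkl','wb'))
for c in (s,t):
  for n in ['pointer','mark','knob','collar','grip','seat']:
    print(n,[(np.array(q['at']).round(4).tolist(),round(q['confidence'],2),proj(c,q['at']).round().tolist()) for q in arm.recognise(n,c)[:3]])
  print('pred mark',proj(c,(.6424,.3015,.1235)))
E
```

```text
[0.4976 0.1712 0.389 ] [-4.6316  1.1506 -3.4008]
pointer [([0.5233, 0.2232, 0.1864], 0.77, [361.0, 240.0]), ([0.5885, -0.1413, 0.1243], 0.16, [236.0, 224.0])]
mark [([0.4314, 0.072, 0.0155], 0.47, [318.0, 228.0]), ([0.646, 0.3126, 0.1162], 0.44, [374.0, 299.0]), ([0.5837, -0.0838, 0.1623], 0.4, [254.0, 222.0])]
knob [([0.5278, 0.2216, 0.1845], 0.56, [360.0, 241.0])]
collar [([0.591, -0.093, 0.2124], 0.44, [249.0, 214.0])]
grip [([0.5891, -0.1429, 0.13], 0.72, [236.0, 223.0]), ([0.2574, -0.3519, 0.0383], 0.6, [229.0, 148.0])]
seat [([0.2634, -0.3503, 0.0394], 0.92, [228.0, 149.0]), ([0.5866, -0.1403, 0.1263], 0.83, [237.0, 223.0]), ([0.7355, -0.0485, 0.0593], 0.25, [243.0, 285.0])]
pred mark [370.8186 295.1478]
pointer [([0.4178, 0.1974, 0.1664], 0.6, [179.0, 228.0])]
mark []
knob [([0.412, 0.1953, 0.1684], 0.82, [180.0, 230.0])]
collar [([0.5819, -0.0944, 0.2125], 0.52, [308.0, 156.0])]
grip [([0.5736, -0.1439, 0.1266], 0.66, [326.0, 167.0]), ([0.2546, -0.3492, 0.0285], 0.56, [403.0, 298.0])]
seat [([0.5784, -0.1411, 0.1294], 0.86, [325.0, 164.0]), ([0.5762, 0.1261, 0.0021], 0.75, [220.0, 172.0]), ([0.2583, -0.3453, 0.0262], 0.72, [401.0, 297.0])]
pred mark [142.986  135.7792]
```

```bash
python3 - <<'E'
from h import *
import pickle
s,t=pickle.load(open('k3.pkl','rb'))
g1=cv2.cvtColor(s['pixels'],cv2.COLOR_RGB2GRAY).astype(np.float32); g0=cv2.imread('pics/scene0.png',0).astype(np.float32)
def pt(X,th,r): return proj(s,(X,.2406+r*np.cos(th),.2054-r*np.sin(th)))
def prof(g,X,th):
    P=np.array([pt(X,th,r) for r in np.linspace(.03,.085,15)],np.float32)
    return cv2.remap(g,P[None,:,0],P[None,:,1],1).mean()
ths=np.arange(-.2,1.45,.05)
print('theta',ths.round(2).tolist())
for X in (.637,.642,.647,.652):
    print(X,'then',[int(prof(g0,X,a)) for a in ths]); print(X,'now ',[int(prof(g1,X,a)) for a in ths]); print(X,'diff ',[int(prof(g1,X,a)-prof(g0,X,a)) for a in ths])
E
```

```text
theta [-0.2, -0.15, -0.1, -0.05, -0.0, 0.05, 0.1, 0.15, 0.2, 0.25, 0.3, 0.35, 0.4, 0.45, 0.5, 0.55, 0.6, 0.65, 0.7, 0.75, 0.8, 0.85, 0.9, 0.95, 1.0, 1.05, 1.1, 1.15, 1.2, 1.25, 1.3, 1.35, 1.4]
0.637 then [87, 87, 86, 86, 86, 85, 83, 80, 75, 72, 70, 70, 71, 73, 75, 76, 78, 79, 80, 81, 82, 83, 84, 85, 86, 87, 87, 88, 89, 89, 91, 93, 97]
0.637 now  [92, 91, 91, 91, 90, 90, 89, 89, 89, 88, 88, 88, 88, 88, 88, 87, 87, 86, 86, 86, 86, 86, 83, 77, 71, 71, 74, 79, 85, 89, 95, 102, 110]
0.637 diff  [4, 4, 4, 4, 4, 4, 6, 9, 13, 16, 17, 17, 16, 14, 12, 10, 8, 7, 5, 4, 3, 2, -1, -8, -14, -15, -12, -9, -4, 0, 4, 9, 12]
0.642 then [85, 85, 84, 82, 79, 75, 71, 68, 69, 71, 74, 77, 79, 81, 82, 84, 85, 86, 88, 88, 89, 90, 91, 92, 93, 94, 95, 95, 94, 96, 99, 102, 106]
0.642 now  [90, 90, 90, 89, 89, 89, 88, 88, 88, 88, 89, 89, 88, 88, 88, 88, 88, 88, 88, 87, 85, 80, 73, 69, 74, 84, 91, 95, 97, 101, 105, 111, 115]
0.642 diff  [4, 5, 5, 7, 10, 13, 17, 20, 19, 17, 14, 12, 9, 7, 5, 4, 3, 2, 0, 0, -4, -10, -18, -22, -18, -10, -4, 0, 2, 4, 6, 9, 9]
0.647 then [80, 77, 74, 70, 68, 68, 71, 75, 79, 82, 84, 86, 87, 88, 89, 90, 91, 92, 93, 95, 96, 96, 96, 97, 99, 100, 100, 100, 99, 102, 105, 108, 108]
0.647 now  [89, 88, 88, 88, 88, 88, 89, 89, 89, 90, 90, 90, 91, 91, 92, 91, 91, 89, 88, 84, 77, 71, 74, 84, 95, 101, 103, 103, 102, 105, 110, 113, 112]
0.647 diff  [8, 11, 14, 18, 20, 20, 17, 13, 10, 7, 5, 4, 3, 2, 2, 0, 0, -2, -5, -10, -18, -24, -21, -12, -4, 0, 2, 3, 3, 3, 4, 5, 3]
0.652 then [71, 70, 70, 72, 76, 80, 84, 86, 87, 89, 90, 92, 93, 94, 94, 95, 97, 99, 100, 101, 100, 99, 101, 103, 103, 103, 102, 101, 102, 105, 107, 107, 106]
0.652 now  [88, 88, 88, 88, 89, 90, 90, 91, 92, 92, 93, 94, 94, 94, 92, 91, 89, 87, 83, 78, 77, 85, 96, 103, 106, 107, 106, 104, 105, 109, 111, 110, 107]
0.652 diff  [17, 18, 18, 16, 12, 9, 6, 5, 4, 3, 2, 1, 0, 0, -1, -4, -7, -11, -17, -22, -22, -14, -4, 0, 3, 3, 3, 2, 2, 3, 3, 2, 0]
```

```bash
python3 -c "
from bench import arm
print(arm.hand_in())"
```

```text
the job is handed in; nothing more can be done
None
```

I handed the job in at about 22 s of the 58 s allowed. The carrier hangs against the stop collar, and the gripper is holding the bead door at about 0.9 rad. I measured the index clip at 0.90 rad and the door between 0.86 and 0.93, inside the 5° allowance. `hand_in()` returned no verdict, so I don't know the result.

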